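# Close the four sweets boxes, each with its own lid

### The arm

A 6-joint arm with a two-finger parallel gripper is mounted at the origin on the work surface. World frame = base frame: x ahead of the robot, y to its left, z up, the work surface at z = 0. Lengths are in mm, angles in degrees, forces in N, time in s.
With the tool pointing down it reaches from about 350 to 850 mm from the base axis. Payload 8.1 kg.
Tool frame: the origin (TCP) lies at the very end of the fingers, on their centre line; the grasp point (between the pads) lies 19 mm behind it; z points along the fingers, y is the direction in which the jaws open and shut (so a half turn about z gives the same grasp; the last joint's range is limited). The gripper opens to 85 mm and grips with 20 to 120 N. Pads are 22 mm wide; open, the fingers measure 114 mm over their backs; the gripper's body (76 mm by 85 mm) begins 54 mm behind the grasp point. The pads swing forward as they close: fully open they stand 13 mm farther back than shut.
Start: joints at [-73.82, 7.471, 85.268, -0, 87.261, -4.893], TCP at [215.758, -559.869, 231.292] pointing down, gripper open.
Joint ranges: [-169.43, 169.43], [-51.17, 129.36], [1.28, 143.12], [-76.62, 256.62], [0, 156.53], [-152.29, 152.29]. Speed limits (degrees/s): [136.94, 136.94, 159.86, 180, 180, 180].

### API

Orientations are given as [roll, pitch, yaw] about the fixed x, y, z axes, in that order (R = Rz(yaw) Ry(pitch) Rx(roll)).
In Python, from bench import r, eyes gives the robot as it stands. The module is installed in compiled form; this text tells all that it offers.
- The arm moves only by the tool play_rows, never from a script. Its argument "deltas" is a list of rows, each a list of 3 entries, a list of its own where there are three numbers: the shift along the tool's x, y, z in m, then the turn, a rotation vector about the tool's x, y, z in rad, then the closure, from 0 (fully open) to 1 (shut). A call has 1 to 8 rows; each row shifts and turns the pose as measured when the row begins, along the tool's axes as they then stand; what a row does not reach is not made up. A row lasts 1/8 s, in which the tool goes at most 62.5 mm and 10.7 degrees, less where a joint would pass 70% of its speed; a pose out of reach is approached as far as the arm can. A call with a gripper value outside its range is refused whole. The fingers move at their own pace and stop on an object; "force" is the grip in N (left out, the last holds). Time passes only in rows, so rows that do not move let the fingers close. It gives the time, the measured TCP pose, the force and the opening at its end, in the units of the state.
- r.sense(): the state, without advancing time (a new reading comes with each control period).
- eyes.snapshot(name): name is "scene" or "side" or "wrist"; returns the picture (384x512x3 uint8, red, green, blue); there is no depth.
- eyes.get_calibration(name): a dict with "mtx" (3x3 intrinsics, pixels), "R" (3x3) and "t" (3): a world point X has camera coordinates R X + t; the wrist camera has in their place "T_tool_cam" (4x4, takes a point from camera to tool coordinates, whose origin is the TCP and whose axes are the flange's). Camera axes: x right, y down, z forward; pixel columns grow to the right and rows downward; lengths in mm; the calibration is good to about 2 mm. A picture is of the moment at which its call begins: read the wrist's pose just before it. get_calibration takes no time and is no camera call.
- r.hand_in(): hands the job in, once; it reports no verdict.
The state is a dict: "time": time; "joint_pos": joint angles; "qd": joint speeds; "joint_efforts": joint torques, N m; "tool_pos": TCP position; "tcp_rot": TCP orientation; "ft_force": force on the tool from outside, world axes, zero at the start; "wrist_torque": the same for the moment, N m; "finger_gap": finger opening in mm.
Only numpy, scipy, OpenCV 4.12 (cv2) and the standard library are available. Lean on these libraries where they do the work, as an engineer would, in place of code of your own. Each camera call takes 0.05 s, during which the arm holds its last target. There are 200 camera calls.

### The job

The guests have gone and the four turquoise sweets boxes stand open: put each lid back on the box that it fits, lined up with it and seated all round, and let go. Set the lids down gently, do not drop them, and leave the boxes and the glass tumbler where they are.

Things in the scene. Friction and masses are not known exactly. Their poses are not given: they have to be found in the camera images.
- box_large: The large round turquoise ceramic sweets box, standing open with sweets in it: round, 92 mm in diameter, 46 mm high, wall 5 mm thick, loose and heavy (0.5 to 0.75 kg). Origin at the centre of its underside, z up, so the rim lies 46 mm above the origin.
- lid_large_grip (a point): Lid of the large round box, turquoise ceramic, lying upright: plate round, 94 mm in diameter, 6 mm thick; a round knob 20 mm in diameter, 28 mm tall, amid its top; tapered collar 8 mm deep below, entering the box with 4.5 mm play. Point: on the knob's axis, 21 mm above the plate's top, 35 mm above the collar's foot, z up; seated, it is 73 mm above the box's origin.
- box_small: The small round turquoise ceramic sweets box, standing open with sweets in it: round, 66 mm in diameter, 46 mm high, wall 5 mm thick, loose and heavy (0.5 to 0.75 kg). Origin at the centre of its underside, z up, so the rim lies 46 mm above the origin.
- lid_small_grip (a point): Lid of the small round box, turquoise ceramic, lying upright: plate round, 68 mm in diameter, 6 mm thick; a round knob 18 mm in diameter, 28 mm tall, amid its top; tapered collar 8 mm deep below, entering the box with 4.5 mm play. Point: on the knob's axis, 21 mm above the plate's top, 35 mm above the collar's foot, z up; seated, it is 73 mm above the box's origin.
- box_square: The square turquoise ceramic sweets box, standing open with sweets in it: square with rounded corners, 68 x 68 mm, 46 mm high, wall 5 mm thick, loose and heavy (0.5 to 0.75 kg). Origin at the centre of its underside, z up, so the rim lies 46 mm above the origin. Its x and y axes are parallel to its sides.
- lid_square_grip (a point): Lid of the square box, turquoise ceramic, lying upright: plate square with rounded corners, 70 x 70 mm, 6 mm thick; a square knob 20 x 20 mm, parallel to the sides, 28 mm tall, amid its top; tapered collar 8 mm deep below, entering the box with 4.5 mm play. Point: on the knob's axis, 21 mm above the plate's top, 35 mm above the collar's foot, z up; seated, it is 73 mm above the box's origin. Its x and y axes are parallel to its sides.
- box_oblong: The oblong turquoise ceramic sweets box, standing open with sweets in it: oblong with half-round ends, 104 mm long (x) and 66 mm wide (y), 46 mm high, wall 5 mm thick, loose and heavy (0.5 to 0.75 kg). Origin at the centre of its underside, z up, so the rim lies 46 mm above the origin. Its x axis runs along its length.
- lid_oblong_grip (a point): Lid of the oblong box, turquoise ceramic, lying upright: plate oblong with round ends, 106 (x) by 68 mm (y), 6 mm thick; a bar knob 40 (x) by 16 mm (y), 28 mm tall, amid its top; tapered collar 8 mm deep below, entering the box with 4.5 mm play. Point: on the knob's axis, 21 mm above the plate's top, 35 mm above the collar's foot, z up; seated, it is 73 mm above the box's origin. Its x axis runs along its length.
- tumbler: Clear glass tumbler, 72 mm in diameter and 88 mm high, standing at the left; to be left alone. Origin at the centre of its underside.
There are look-alikes about, which are no part of the job. Leave any blue or pink look-alike of the box_large alone.

How it is judged (in metres and radians):
At the end, for the whole second after the job is handed in: Each lid sits on its own box: centred within 10 mm, on the rim (height within 4 mm), level within 4 degrees, square and oblong lids lined up within 14 degrees (any way round that fits); boxes upright, all released and at rest (horizontal distance between lid_large_grip and box_large below 0.01 m and z of lid_large_grip in the frame of box_large between 0.069 and 0.077 m and angle between each of lid_large_grip, lid_small_grip, lid_square_grip, lid_oblong_grip's own z axis and vertical below 0.07 rad and angle between each of box_large, box_small, box_square, box_oblong's own z axis and vertical below 0.05 rad and linear speed of each of lid_large, box_large, lid_small, box_small, lid_square, box_square, lid_oblong, box_oblong below 0.02 m/s and horizontal distance between lid_small_grip and box_small below 0.01 m and z of lid_small_grip in the frame of box_small between 0.069 and 0.077 m and horizontal distance between lid_square_grip and box_square below 0.01 m and z of lid_square_grip in the frame of box_square between 0.069 and 0.077 m and (angle between the x axis of lid_square_grip and the x axis of box_square, either way round below 0.25 rad or angle between the x axis of lid_square_grip and the y axis of box_square, either way round below 0.25 rad) and horizontal distance between lid_oblong_grip and box_oblong below 0.01 m and z of lid_oblong_grip in the frame of box_oblong between 0.069 and 0.077 m and angle between the x axis of lid_oblong_grip and the x axis of box_oblong, either way round below 0.25 rad); the robot touches nothing.
It fails at once if a box is pushed more than 40 mm from its place (distance of any of box_large, box_small, box_square, box_oblong from where it was at the start of the episode above 0.04 m).
It fails at once if a lid is dropped (faster than 0.6 m/s, a fall of about 18 mm, out of the fingers) ((linear speed of lid_large above 0.6 m/s and contact force between the fingers and lid_large below 0.05 N) or (linear speed of lid_small above 0.6 m/s and contact force between the fingers and lid_small below 0.05 N) or (linear speed of lid_square above 0.6 m/s and contact force between the fingers and lid_square below 0.05 N) or (linear speed of lid_oblong above 0.6 m/s and contact force between the fingers and lid_oblong below 0.05 N)).
It fails at once if the tumbler is pushed more than 40 mm from its place or knocked over (distance of tumbler from where it was at the start of the episode above 0.04 m or angle between tumbler's own z axis and vertical above 0.5 rad).
It also fails if it takes over 120 s, if anything falls off the work surface, if the arm or the gripper's body presses on something with over 40 N, if the wrist force passes 120 N, or if a joint passes its speed limit or range.

## Working session

There is one attempt and no reset: what is moved stays moved. The work goes in short steps, Python scripts to look and compute and a tool call to move; the robot and the scene stay as the last step left them, time stands still between calls to the robot, and variables do not carry over. Pictures are saved under pics/ and viewed, about 12 in all and at most 16, crops included, and the job is handed in when it is done.

Besides the shell and the picture viewer there is one more tool, called after "Emit:" by a JSON object that holds its "method" and its "body", one argument or row to a line. play_rows: Moves the arm, as the interface text tells. Its arguments: {"type":"object","properties":{"deltas":{"type":"array"},"force":{"type":"number"}},"required":["deltas"]}

```bash
mkdir -p pics; python3 - <<'E'
from bench import r, eyes
import cv2, numpy as np
s=r.sense(); print(s)
for n in ("scene","side","wrist"):
    im=eyes.snapshot(n); cv2.imwrite(f"pics/{n}0.png",im[:,:,::-1]); np.save(f"pics/{n}0.npy",im)
    c=eyes.get_calibration(n); print(n,{k:np.round(v,4).tolist() for k,v in c.items()})
a=[cv2.resize(cv2.imread(f"pics/{n}0.png"),(800,600)) for n in("scene","side")]
for n,b in zip(("scene","side"),a): cv2.imwrite(f"pics/{n}0b.png",b)
E
```

```text
{'time': 0.0, 'joint_pos': array([-7.38198773e+01,  7.51505823e+00,  8.53298768e+01,  3.44423764e-04,
        8.72615868e+01, -4.89324003e+00]), 'qd': array([-0.07249058, -0.01740939,  0.0846468 ,  0.0185944 , -0.03020254,
       -0.01363804]), 'joint_efforts': array([-1.04283235e-04, -5.69402969e+01, -5.00548446e+01, -1.68177021e-04,
        1.51888799e-02,  4.97166434e-05]), 'tool_pos': array([ 215.60414076, -559.33077164,  230.2392272 ]), 'tcp_rot': array([-1.79893896e+02, -9.42898433e-03,  2.10733372e+01]), 'ft_force': array([ 0.01639094,  0.45389202, -0.36575311]), 'wrist_torque': array([-0.01145825,  0.0136964 , -0.01537731]), 'finger_gap': 85.61128570514373}
scene {'mtx': [[381.3585, 0.0, 252.1634], [0.0, 381.3585, 186.207], [0.0, 0.0, 1.0]], 'R': [[0.1901, 0.9816, 0.0165], [0.7962, -0.1443, -0.5876], [-0.5744, 0.1248, -0.809]], 't': [-165.5111, -327.9964, 1554.7446]}
side {'mtx': [[356.8614, 0.0, 252.8667], [0.0, 356.8614, 197.3708], [0.0, 0.0, 1.0]], 'R': [[-0.9989, -0.0416, -0.023], [-0.0119, 0.6871, -0.7264], [0.046, -0.7253, -0.6868]], 't': [464.0778, -19.4701, 1149.8211]}
wrist {'mtx': [[344.3235, 0.0, 260.0281], [0.0, 344.3235, 188.5682], [0.0, 0.0, 1.0]], 'T_tool_cam': [[-0.0011, -0.9484, -0.3171, 81.3506], [1.0, -0.0012, 0.0002, 0.0383], [-0.0006, -0.3171, 0.9484, -142.6665], [0.0, 0.0, 0.0, 1.0]]}
```

View pics/scene0b.png

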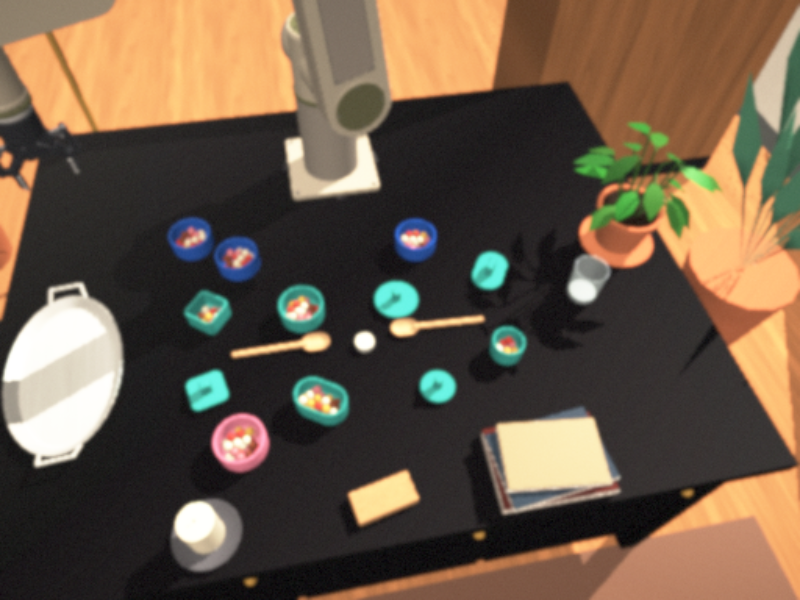

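View pics/side0b.png

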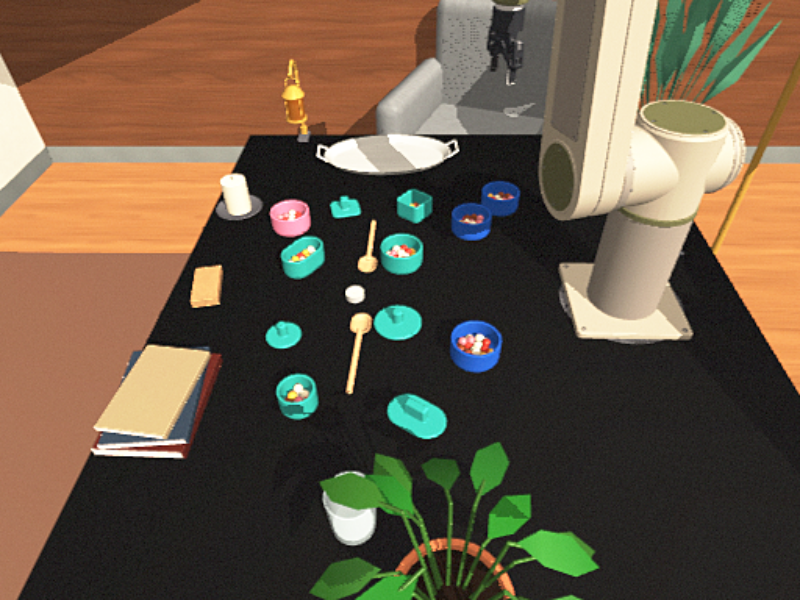

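The scene view (800 px) shows these positions:

| Shape | Lid | Box |
|---|---|---|
| Square | (207,390) | (208,313) |
| Oblong | (490,270) | (320,400) |
| Large | (397,298) | (302,308) |
| Small | (438,387) | (508,345) |

The tumbler is at (588,280). The blue and pink bowls are look-alikes, to be left alone.

```bash
cat > h.py <<'E'
from bench import r, eyes
import cv2, numpy as np
from scipy.spatial.transform import Rotation as Ro
def cam(n,s=None):
    c=eyes.get_calibration(n); K=c["mtx"]
    if n!="wrist": return K,c["R"].T,-c["R"].T@c["t"]
    s=s or r.sense(); Rt=Ro.from_euler("xyz",s["tcp_rot"],degrees=True).as_matrix(); T=c["T_tool_cam"]
    return K,Rt@T[:3,:3],s["tool_pos"]+Rt@T[:3,3]
def ray(px,cm,z):
    K,R,o=cm; px=np.atleast_2d(px).astype(float)
    d=(R@np.linalg.inv(K)@np.c_[px,np.ones(len(px))].T).T
    return (o+d*((z-o[2])/d[:,2])[:,None])[:,:2]
def proj(X,cm):
    K,R,o=cm; p=K@(R.T@(np.asarray(X,float)-o)); return p[:2]/p[2]
def mask(im):
    h=cv2.cvtColor(im,cv2.COLOR_RGB2HSV); return cv2.inRange(h,(76,90,50),(97,255,255))
def blobs(im,amin=80):
    m=mask(im); cs,_=cv2.findContours(m,cv2.RETR_EXTERNAL,cv2.CHAIN_APPROX_NONE)
    return [c for c in cs if cv2.contourArea(c)>amin]
E
python3 - <<'E'
from h import *
for n in("scene","side"):
    im=np.load(f"pics/{n}0.npy"); cm=cam(n)
    for c in blobs(im):
        h=cv2.convexHull(c); M=cv2.moments(h); p=[M["m10"]/M["m00"],M["m01"]/M["m00"]]
        print(n,np.round(np.array(p)*800/512),cv2.contourArea(h),"z12",ray(p,cm,12)[0].round(),"z25",ray(p,cm,25)[0].round())
E
```

```text
scene [320. 400.] 926.5 z12 [ 665. -105.] z25 [ 672. -105.]
scene [437. 386.] 430.5 z12 [677. 123.] z25 [683. 121.]
scene [206. 390.] 610.5 z12 [ 604. -320.] z25 [ 611. -317.]
scene [507. 345.] 499.0 z12 [612. 287.] z25 [619. 283.]
scene [208. 311.] 649.0 z12 [ 418. -316.] z25 [ 428. -313.]
scene [301. 307.] 805.5 z12 [ 443. -121.] z25 [ 453. -120.]
scene [395. 298.] 599.5 z12 [456.  83.] z25 [465.  81.]
scene [489. 270.] 500.5 z12 [417. 306.] z25 [427. 301.]
side [416. 415.] 788.5 z12 [416. 310.] z25 [415. 319.]
side [297. 396.] 632.5 z12 [625. 273.] z25 [621. 283.]
side [283. 334.] 318.5 z12 [676. 126.] z25 [672. 138.]
side [397. 322.] 544.5 z12 [457.  88.] z25 [456. 101.]
side [302. 256.] 587.0 z12 [ 679. -118.] z25 [ 674. -101.]
side [401. 253.] 605.0 z12 [ 456. -134.] z25 [ 456. -117.]
side [344. 207.] 219.0 z12 [ 605. -320.] z25 [ 602. -300.]
side [414. 205.] 379.5 z12 [ 431. -329.] z25 [ 431. -309.]
```

Emit:
{"method": "play_rows", "body": {
  "deltas": [
    [[0,0,0],[0,0,0.184],0.3],
    [[0,0,0],[0,0,0.184],0.3],
    [[0.05,-0.04,0],[0,0,0],0.3],
    [[0.05,-0.04,0],[0,0,0],0.3],
    [[0.05,-0.04,0],[0,0,0],0.3],
    [[0.05,-0.04,0],[0,0,0],0.3],
    [[0.05,-0.04,0],[0,0,0],0.3],
    [[0.05,-0.04,0],[0,0,0],0.3]
  ],
  "force": 40
}}

```text
time: 1.15
tool_pos: [511.8, -327.9, 227.6]
tcp_rot: [-179.8, 0.2, -1.3]
ft_force: [1.3, -0.5, -0.1]
finger_gap: 59.9
```

```bash
cat >> h.py <<'E'
def look(tag,amin=300):
    s=r.sense(); im=eyes.snapshot("wrist"); cv2.imwrite(f"pics/{tag}.png",im[:,:,::-1]); np.save(f"pics/{tag}.npy",im)
    return s,im,cam("wrist",s)
E
python3 - <<'E'
from h import *
s,im,cm=look("w1"); print(s["tool_pos"],s["tcp_rot"])
for c in blobs(im,300):
    h=cv2.convexHull(c); M=cv2.moments(h); p=[M["m10"]/M["m00"],M["m01"]/M["m00"]]
    print(np.round(p),cv2.contourArea(h),ray(p,cm,12)[0].round(1),ray(p,cm,35)[0].round(1))
E
```

```text
[ 511.84587988 -327.86523246  227.58638367] [-1.79758300e+02  1.72002647e-01 -1.26438730e+00]
[249. 231.] 4556.0 [ 421.3 -312.6] [ 432.4 -313.7]
[ 67. 212.] 7311.0 [ 449.5 -108.9] [ 458.8 -123.1]
[251.  60.] 5400.5 [ 605.  -320.6] [ 604.2 -321.2]
[37. 18.] 2297.0 [ 646.9 -120.3] [ 643.5 -133.8]
```

View pics/w1.png

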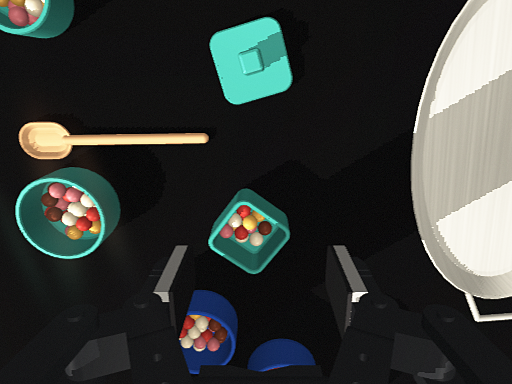

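The wrist view is clear. The square lid is at (251,60) and its box at (249,231). The large box is at (67,212) and the edge of the oblong box at (37,18). I'll put the camera straight above each object in turn, so that each outline is the rim or plate edge itself.

```bash
cat >> h.py <<'E'
def meas(im,cm,z,guess,up=1):
    """centre, angle, size of the turquoise blob nearest guess; outline cast on plane z"""
    g=proj([*guess,z],cm)
    c=min(blobs(im,300),key=lambda c:np.linalg.norm(cv2.convexHull(c)[:,0].mean(0)-g))
    w=ray(cv2.convexHull(c)[:,0],cm,z).astype(np.float32)
    (x,y),(a,b),t=cv2.minAreaRect(w); M=cv2.moments(w.reshape(-1,1,2))
    if b>a: a,b,t=b,a,t+90
    return dict(rect=np.round([x,y],1),mom=np.round([M["m10"]/M["m00"],M["m01"]/M["m00"]],1),ab=np.round([a,b],1),ang=round(t%180,1))
E
python3 - <<'E'
from h import *
s=r.sense();im=np.load("pics/w1.npy");cm=cam("wrist",s)
print("sqlid",meas(im,cm,14,(604,-320)))
E
```

```text
sqlid {'rect': array([ 609.4, -313.7]), 'mom': array([ 609.4, -313.7]), 'ab': array([70.6, 70.1]), 'ang': 104.8}
```

Emit:
{"method": "play_rows", "body": {
  "deltas": [
    [[-0.054,-0.005,0],[0,0,-0.022],0.3],
    [[-0.054,-0.005,0],[0,0,0],0.3],
    [[-0.054,-0.005,0],[0,0,0],0.3],
    [[0,0,0],[0,0,0],0.3]
  ]
}}

```text
time: 1.7
tool_pos: [352.5, -302.6, 222.9]
tcp_rot: [-179.3, 0.3, 0.8]
ft_force: [0.5, 0.6, -0.0]
finger_gap: 59.9
```

```bash
python3 - <<'E'
from h import *
s,im,cm=look("w2"); print(s["tool_pos"],s["tcp_rot"],np.abs(s["qd"]).max(),cm[2])
print("sqbox",meas(im,cm,46,(430,-312)))
E
```

```text
[ 352.47867748 -302.58943827  222.91021155] [-179.27938489    0.30813219    0.75936582] 2.846810710693583 [ 434.62763806 -303.34207501  365.12561208]
sqbox {'rect': array([ 429.3, -313.4]), 'mom': array([ 429.4, -313.4]), 'ab': array([68.7, 68.6]), 'ang': 142.0}
```

Emit:
{"method": "play_rows", "body": {
  "deltas": [
    [[0.005,-0.048,0],[0,0,0],0.3],
    [[0.005,-0.048,0],[0,0,0],0.3],
    [[0.005,-0.048,0],[0,0,0],0.3],
    [[0.005,-0.048,0],[0,0,0],0.3],
    [[0,0,0],[0,0,0],0.3]
  ]
}}

```text
time: 2.38
tool_pos: [376.5, -106.1, 227.5]
tcp_rot: [-179.3, -0.0, 0.7]
ft_force: [0.1, -1.5, 0.3]
finger_gap: 59.6
```

```bash
python3 - <<'E'
from h import *
s,im,cm=look("w3"); print(s["tool_pos"],s["tcp_rot"],np.abs(s["qd"]).max(),cm[2])
print("lgbox",meas(im,cm,46,(455,-119)))
E
```

```text
[ 376.54130127 -106.07610052  227.4678471 ] [-1.79339332e+02 -4.93028816e-02  7.44435712e-01] 1.7301228970034945 [ 457.79979096 -106.71253565  370.19473775]
lgbox {'rect': array([ 454.8, -120.1]), 'mom': array([ 454.8, -120.3]), 'ab': array([92. , 91.4]), 'ang': 4.4}
```

Emit:
{"method": "play_rows", "body": {
  "deltas": [
    [[0,-0.051,0],[0,0,0],0.3],
    [[0,-0.051,0],[0,0,0],0.3],
    [[0,-0.051,0],[0,0,0],0.3],
    [[0,-0.051,0],[0,0,0],0.3],
    [[0,0,0],[0,0,0],0.3]
  ]
}}

```text
time: 3.05
tool_pos: [378.7, 97.8, 230.9]
tcp_rot: [-179.5, -0.2, 0.3]
ft_force: [-0.3, 0.1, 0.1]
finger_gap: 59.5
```

```bash
python3 - <<'E'
from h import *
s,im,cm=look("w4"); print(s["tool_pos"],s["tcp_rot"],np.abs(s["qd"]).max(),cm[2])
print("lglid",meas(im,cm,14,(457,85)))
E
```

```text
[378.73259307  97.8472092  230.90962672] [-179.47990255   -0.20178947    0.26431116] 3.508495655597104 [459.60174629  96.87779179 373.85588236]
lglid {'rect': array([455.7,  82.9]), 'mom': array([455.8,  83. ]), 'ab': array([94. , 92.8]), 'ang': 90.1}
```

Emit:
{"method": "play_rows", "body": {
  "deltas": [
    [[0.026,0.005,0.04],[-0.009,0,0],0.4],
    [[0.026,0.005,0.04],[0,0,0],0.4],
    [[0.025,0.005,0.04],[0,0,0],0.4],
    [[0,0,0.03],[0,0,0],0.4],
    [[0,0,0],[0,0,0],0.4]
  ]
}}

```text
time: 3.72
tool_pos: [464.1, 71.4, 78.8]
tcp_rot: [179.8, -0.5, -0.4]
ft_force: [0.2, 0.0, -0.2]
finger_gap: 51.3
```

```bash
cat >> h.py <<'E'
def togo(x,y,z,yaw=0):
    s=r.sense(); R=Ro.from_euler("xyz",s["tcp_rot"],degrees=True)
    d=R.inv().apply(np.array([x,y,z])-s["tool_pos"]); rv=(R.inv()*Ro.from_euler("xyz",[180,0,yaw],degrees=True)).as_rotvec()
    print("t",s["time"],"pos",s["tool_pos"].round(1),"rpy",s["tcp_rot"].round(1),"d mm",d.round(1),"rot rad",rv.round(3),"qd",np.abs(s["qd"]).max().round(1),"gap",round(s["finger_gap"],1),"F",s["ft_force"].round(1))
E
python3 -c "
from h import *
togo(455.7,83,20)"
```

```text
t 3.725 pos [464.1  71.4  78.8] rpy [179.8  -0.5  -0.4] d mm [ -8.9 -11.8  58.7] rot rad [ 0.004 -0.008 -0.006] qd 3.2 gap 51.3 F [ 0.2  0.  -0.2]
```

Emit:
{"method": "play_rows", "body": {
  "deltas": [
    [[-0.009,-0.012,0.018],[0.004,-0.008,-0.006],0.4],
    [[0,0,0],[0,0,0],0.4]
  ]
}}

```text
time: 3.98
tool_pos: [456.2, 82.5, 61.5]
tcp_rot: [-180.0, -0.1, -0.2]
ft_force: [-0.3, -0.1, 0.8]
finger_gap: 51.3
```

```bash
python3 -c "
from h import *
togo(455.7,83,20)"
```

```text
t 3.975 pos [456.2  82.5  61.5] rpy [-1.8e+02 -1.0e-01 -2.0e-01] d mm [-0.5 -0.5 41.5] rot rad [-0.001 -0.002 -0.003] qd 3.3 gap 51.3 F [-0.3 -0.1  0.8]
```

Emit:
{"method": "play_rows", "body": {
  "deltas": [
    [[0,0,0.015],[0,0,0],0.4],
    [[0,0,0.015],[0,0,0],0.4],
    [[0,0,0.01],[0,0,0],0.4],
    [[0,0,0],[0,0,0],0.4]
  ]
}}

```text
time: 4.47
tool_pos: [457.7, 82.9, 20.7]
tcp_rot: [-180.0, -0.3, -0.1]
ft_force: [-0.6, 0.0, 0.1]
finger_gap: 51.5
```

```bash
python3 -c "
from h import *
togo(455.7,83,20)
s,im,cm=look('w5'); print(proj([455.7,83,42],cm))"
```

```text
t 4.475 pos [457.7  82.9  20.7] rpy [-1.8e+02 -3.0e-01 -1.0e-01] d mm [-2.  -0.1  0.7] rot rad [-0.001 -0.005 -0.001] qd 0.5 gap 51.5 F [-0.6  0.   0.1]
[259.6957649  287.02514256]
```

View pics/w5.png

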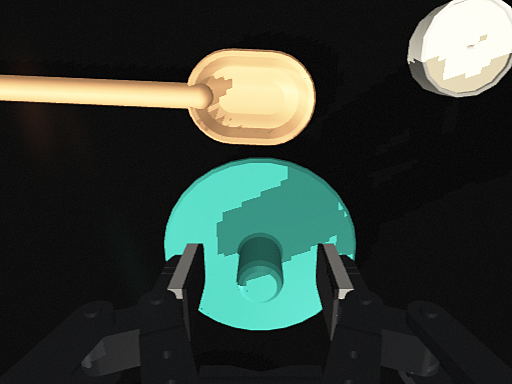

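The knob top is centred at (260,285) and the predicted point was (259.7,287), so they agree. I'll correct by −2 mm and close.

Emit:
{"method": "play_rows", "body": {
  "deltas": [
    [[-0.002,0,0],[0,0,0],0.5],
    [[0,0,0],[0,0,0],0.8],
    [[0,0,0],[0,0,0],1],
    [[0,0,0],[0,0,0],1],
    [[0,0,0],[0,0,0],1],
    [[0,0,0],[0,0,0],1]
  ],
  "force": 50
}}

```text
time: 5.28
tool_pos: [456.8, 83.0, 22.3]
tcp_rot: [-180.0, -0.5, -0.1]
ft_force: [0.4, -0.9, -0.7]
finger_gap: 18.2
```

```bash
python3 -c "
from h import *
togo(455.7,83,20)"
```

```text
t 5.275 pos [456.8  83.   22.3] rpy [-1.8e+02 -5.0e-01 -1.0e-01] d mm [-1.1  0.   2.3] rot rad [-0.001 -0.008 -0.001] qd 0.0 gap 18.2 F [ 0.4 -0.9 -0.7]
```

Emit:
{"method": "play_rows", "body": {
  "deltas": [
    [[0,0,-0.03],[0,0.008,0],1],
    [[0,0,-0.045],[0,0,0],1],
    [[0,0.03,-0.01],[0,0,0],1],
    [[0,0.045,0],[0,0,0],1],
    [[0,0.045,0],[0,0,0],1],
    [[0,0.045,0],[0,0,0],1],
    [[0,0.03,0],[0,0,0],1],
    [[0,0,0],[0,0,0],1]
  ]
}}

```text
time: 6.28
tool_pos: [455.1, -117.8, 110.0]
tcp_rot: [180.0, -1.0, 0.1]
ft_force: [1.5, 0.9, -2.3]
finger_gap: 17.8
```

```bash
python3 -c "
from h import *
togo(455.9,-120.2,61)
s,im,cm=look('w6')"
```

```text
t 6.275 pos [ 455.1 -117.8  110. ] rpy [ 1.8e+02 -1.0e+00  1.0e-01] d mm [-0.   2.4 49. ] rot rad [ 0.001 -0.017  0.001] qd 0.8 gap 17.8 F [ 1.5  0.9 -2.3]
```

View pics/w6.png

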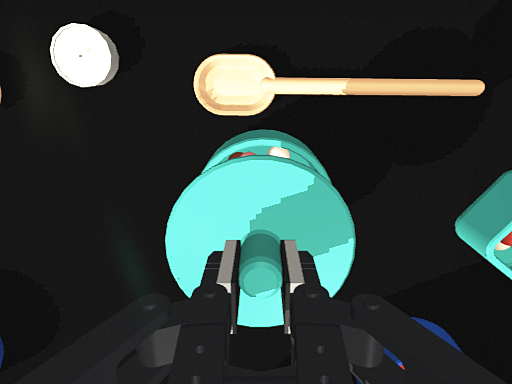

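The large lid is held level and its box shows just behind it, centred at about (263,160). I'll lower it.

Emit:
{"method": "play_rows", "body": {
  "deltas": [
    [[0,0.002,0.015],[0,-0.017,0],1],
    [[0,0,0.013],[0,0,0],1],
    [[0,0,0],[0,0,0],1]
  ]
}}

```text
time: 6.7
tool_pos: [455.1, -116.4, 80.6]
tcp_rot: [-179.9, 0.1, 0.2]
ft_force: [-0.1, 0.2, -1.9]
finger_gap: 18.2
```

```bash
python3 -c "
from h import *
togo(455.9,-120.2,61)"
```

```text
t 6.7 pos [ 455.1 -116.4   80.6] rpy [-1.799e+02  1.000e-01  2.000e-01] d mm [ 0.8  3.9 19.6] rot rad [-0.001  0.001  0.003] qd 0.8 gap 18.2 F [-0.1  0.2 -1.9]
```

Emit:
{"method": "play_rows", "body": {
  "deltas": [
    [[0.001,0.004,0.002],[0,0,0],1],
    [[0,0,0],[0,0,0],1]
  ]
}}

```text
time: 6.95
tool_pos: [456.6, -119.9, 79.0]
tcp_rot: [-179.9, 0.0, 0.3]
ft_force: [0.8, 0.3, 0.3]
finger_gap: 17.8
```

```bash
python3 -c "
from h import *
togo(455.9,-120.2,61)"
```

```text
t 6.95 pos [ 456.6 -119.9   79. ] rpy [-179.9    0.     0.3] d mm [-0.6  0.3 18. ] rot rad [-0.001  0.     0.005] qd 0.5 gap 17.8 F [0.8 0.3 0.3]
```

Emit:
{"method": "play_rows", "body": {
  "deltas": [
    [[0,0,0.008],[0,0,0],1],
    [[0,0,0.005],[0,0,0],1],
    [[0,0,0.003],[0,0,0],1],
    [[0,0,0.002],[0,0,0],1]
  ]
}}

```text
time: 7.45
tool_pos: [456.9, -120.1, 60.4]
tcp_rot: [-180.0, -0.0, 0.2]
ft_force: [-1.8, 0.4, 0.2]
finger_gap: 18.1
```

```bash
python3 -c "
from h import *
togo(455.9,-120.2,60.3)"
```

```text
t 7.45 pos [ 456.9 -120.1   60.4] rpy [-180.    -0.     0.2] d mm [-1.   0.1  0.1] rot rad [-0.001 -0.001  0.004] qd 2.0 gap 18.1 F [-1.8  0.4  0.2]
```

Emit:
{"method": "play_rows", "body": {
  "deltas": [
    [[-0.001,0,0.001],[0,0,0],1],
    [[0,0,0.001],[0,0,0],1]
  ]
}}

```text
time: 7.7
tool_pos: [457.1, -120.1, 60.2]
tcp_rot: [-180.0, -0.2, 0.3]
ft_force: [-5.6, 2.2, 11.5]
finger_gap: 17.8
```

```bash
python3 -c "
from h import *
togo(455.9,-120.2,60.3)"
```

```text
t 7.7 pos [ 457.1 -120.1   60.2] rpy [-180.    -0.2    0.3] d mm [-1.2  0.1 -0.1] rot rad [-0.001 -0.003  0.005] qd 0.3 gap 17.8 F [-5.6  2.2 11.5]
```

Contact came at the expected height, so it is seated. I'll open, rise and check from above.

Emit:
{"method": "play_rows", "body": {
  "deltas": [
    [[0,0,0],[0,0,0],0.7],
    [[0,0,0],[0,0,0],0.5],
    [[0,0,0],[0,0,0],0.4],
    [[0,0,-0.03],[0,0,0],0.4],
    [[0,0,-0.05],[0,0,0],0.4],
    [[-0.04,0,-0.04],[0,0,0],0.4],
    [[-0.04,0,-0.03],[0,0,0],0.4],
    [[0,0,0],[0,0,0],0.4]
  ]
}}

```text
time: 8.7
tool_pos: [374.5, -120.7, 214.8]
tcp_rot: [180.0, -0.2, 0.3]
ft_force: [1.2, -0.1, 0.0]
finger_gap: 51.4
```

```bash
python3 - <<'E'
from h import *
togo(523,-320,228)
s,im,cm=look("w7"); print("lg lid on box",meas(im,cm,52,(455,-119)), "sqbox",meas(im,cm,46,(429,-313)))
E
```

```text
t 8.7 pos [ 374.5 -120.7  214.8] rpy [180.   -0.2   0.3] d mm [147.5 200.  -12.7] rot rad [ 0.    -0.003  0.005] qd 3.1 gap 51.4 F [ 1.2 -0.1  0. ]
lg lid on box {'rect': array([ 456.4, -120.3]), 'mom': array([ 456.3, -120.3]), 'ab': array([93.9, 93.2]), 'ang': 90.2} sqbox {'rect': array([ 430.7, -304.8]), 'mom': array([ 430.2, -302.5]), 'ab': array([83.1, 74.7]), 'ang': 52.2}
```

View pics/w7.png

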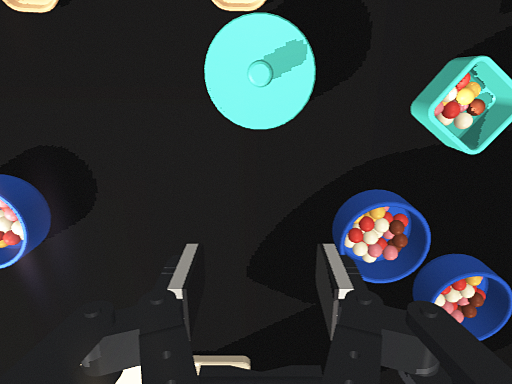

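The large lid covers its box at (260,72) and sits within 2 mm of the box's measured centre. Its outline measures 93.9 mm on the seated plane against 94 mm. Next is the square lid.

Emit:
{"method": "play_rows", "body": {
  "deltas": [
    [[0.03,0.04,0],[0,0,0],0.4],
    [[0.03,0.04,0],[0,0,0],0.4],
    [[0.03,0.04,0],[0,0,0],0.4],
    [[0.03,0.04,0],[0,0,0],0.4],
    [[0.028,0.04,0],[0,0,0],0.4],
    [[0,0,0],[0,0,0],0.4],
    [[0,0,0],[0,0,0],0.4]
  ]
}}

```text
time: 9.62
tool_pos: [529.4, -322.6, 194.8]
tcp_rot: [-179.3, 0.7, 0.4]
ft_force: [0.9, 0.2, 0.9]
finger_gap: 51.1
```

```bash
python3 - <<'E'
from h import *
s,im,cm=look("w8"); m=meas(im,cm,14,(604,-320)); print(m)
togo(*m["rect"],80,m["ang"]-90)
E
```

```text
{'rect': array([ 603.6, -320.5]), 'mom': array([ 603.6, -320.5]), 'ab': array([70.5, 70.1]), 'ang': 104.4}
t 9.675 pos [ 529.1 -322.4  194.7] rpy [-179.3    0.7    0.4] d mm [ 75.9   0.2 113.8] rot rad [-0.014  0.011 -0.244] qd 2.2 gap 51.6 F [ 0.3  0.2 -1. ]
```

Emit:
{"method": "play_rows", "body": {
  "deltas": [
    [[0.035,0,0.03],[-0.014,0,0],0.4],
    [[0.038,0,0.03],[0,0.011,0],0.4],
    [[0,0,0.03],[0,0,-0.122],0.4],
    [[0,0,0.02],[0,0,-0.122],0.4],
    [[0,0,0],[0,0,0],0.4],
    [[0,0,0],[0,0,0],0.4]
  ]
}}

```text
time: 10.42
tool_pos: [603.9, -316.8, 84.5]
tcp_rot: [179.7, -0.1, 14.8]
ft_force: [-0.4, -0.2, 0.2]
finger_gap: 51.4
```

```bash
python3 - <<'E'
from h import *
togo(603.6,-320.5,21,14.4)
E
```

```text
t 10.425 pos [ 603.9 -316.8   84.5] rpy [ 1.797e+02 -1.000e-01  1.480e+01] d mm [-1.4  3.2 63.6] rot rad [ 0.005 -0.002  0.007] qd 0.8 gap 51.4 F [-0.4 -0.2  0.2]
```

Emit:
{"method": "play_rows", "body": {
  "deltas": [
    [[-0.001,0.003,0.02],[0.005,0,0.007],0.4],
    [[0,0,0.018],[0,0,0],0.4],
    [[0,0,0.015],[0,0,0],0.4],
    [[0,0,0.008],[0,0,0],0.4],
    [[0,0,0],[0,0,0],0.4]
  ]
}}

```text
time: 11.05
tool_pos: [604.3, -320.7, 21.0]
tcp_rot: [179.9, -0.2, 14.2]
ft_force: [-0.5, -0.2, 0.3]
finger_gap: 51.2
```

```bash
python3 - <<'E'
from h import *
togo(603.6,-320.5,21,14.4)
E
```

```text
t 11.05 pos [ 604.3 -320.7   21. ] rpy [179.9  -0.2  14.2] d mm [-0.6 -0.4  0. ] rot rad [ 0.001 -0.004 -0.004] qd 0.3 gap 51.2 F [-0.5 -0.2  0.3]
```

Emit:
{"method": "play_rows", "body": {
  "deltas": [
    [[0,0,0],[0,0,0],0.6],
    [[0,0,0],[0,0,0],1],
    [[0,0,0],[0,0,0],1],
    [[0,0,0],[0,0,0],1],
    [[0,0,0],[0,0,0],1]
  ]
}}

```text
time: 11.68
tool_pos: [605.3, -321.3, 22.9]
tcp_rot: [179.8, -0.3, 14.2]
ft_force: [-1.0, 0.3, -1.2]
finger_gap: 18.8
```

```bash
python3 - <<'E'
from h import *
togo(603.6,-320.5,21,14.4)
E
```

```text
t 11.675 pos [ 605.3 -321.3   22.9] rpy [179.8  -0.3  14.2] d mm [-1.5 -1.2  1.9] rot rad [ 0.003 -0.006 -0.004] qd 0.1 gap 18.8 F [-1.   0.3 -1.2]
```

Emit:
{"method": "play_rows", "body": {
  "deltas": [
    [[0,0,-0.03],[0,0,0],1],
    [[0,0,-0.045],[0,0,0],1],
    [[0,0,0],[0,0,0],1]
  ]
}}

```text
time: 12.05
tool_pos: [604.2, -320.8, 98.8]
tcp_rot: [179.9, -0.2, 14.2]
ft_force: [1.0, -0.3, -0.0]
finger_gap: 19.0
```

```bash
python3 - <<'E'
from h import *
togo(429.5,-313.4,100,52)
E
```

```text
t 12.05 pos [ 604.2 -320.8   98.8] rpy [179.9  -0.2  14.2] d mm [-167.6  -49.9   -2. ] rot rad [ 0.003 -0.004 -0.661] qd 3.6 gap 19.0 F [ 1.  -0.3 -0. ]
```

Emit:
{"method": "play_rows", "body": {
  "deltas": [
    [[-0.042,-0.012,0],[0,0,0],1],
    [[-0.042,-0.013,0],[0,0,0],1],
    [[-0.042,-0.012,0],[0,0,0],1],
    [[-0.04,-0.012,0],[0,0,0],1],
    [[0,0,0],[0,0,-0.165],1],
    [[0,0,0],[0,0,-0.165],1],
    [[0,0,0],[0,0,-0.165],1],
    [[0,0,0],[0,0,-0.165],1]
  ]
}}

```text
time: 13.05
tool_pos: [420.9, -309.4, 88.0]
tcp_rot: [-179.5, -0.2, 53.1]
ft_force: [0.7, -0.5, -0.8]
finger_gap: 18.9
```

Emit:
{"method": "play_rows", "body": {
  "deltas": [
    [[0,0,0],[0,0,0],1],
    [[0,0,0],[0,0,0],1]
  ]
}}

```text
time: 13.3
tool_pos: [420.0, -308.7, 86.5]
tcp_rot: [-179.4, -0.2, 52.8]
ft_force: [-0.5, 0.0, -1.3]
finger_gap: 18.8
```

```bash
python3 - <<'E'
from h import *
togo(430.4,-312.2,61,52)
E
```

```text
t 13.3 pos [ 420.  -308.7   86.5] rpy [-179.4   -0.2   52.8] d mm [ 3.4 10.7 25.4] rot rad [-0.011 -0.003  0.014] qd 0.4 gap 18.8 F [-0.5  0.  -1.3]
```

Emit:
{"method": "play_rows", "body": {
  "deltas": [
    [[0.003,0.011,0.005],[-0.011,-0.003,0.014],1],
    [[0,0,0],[0,0,0],1]
  ]
}}

```text
time: 13.55
tool_pos: [431.3, -313.2, 80.7]
tcp_rot: [180.0, 0.0, 51.7]
ft_force: [-0.4, -0.4, -1.0]
finger_gap: 19.2
```

```bash
python3 - <<'E'
from h import *
togo(430.4,-312.2,61,52)
s,im,cm=look("w9")
E
```

```text
t 13.55 pos [ 431.3 -313.2   80.7] rpy [180.    0.   51.7] d mm [ 0.2 -1.3 19.7] rot rad [ 0.001  0.    -0.005] qd 0.6 gap 19.2 F [-0.4 -0.4 -1. ]
```

View pics/w9.png

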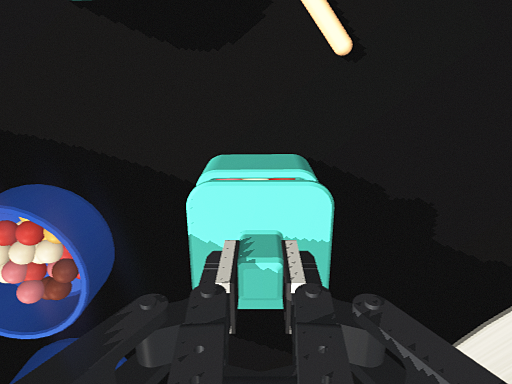

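The square lid is parallel to the box and centred over it: lid columns 187–333, box around column 260. I'll lower it.

Emit:
{"method": "play_rows", "body": {
  "deltas": [
    [[0,-0.001,0.008],[0,0,-0.005],1],
    [[0,0,0.005],[0,0,0],1],
    [[0,0,0.004],[0,0,0],1],
    [[0,0,0.002],[0,0,0],1]
  ]
}}

```text
time: 14.1
tool_pos: [430.0, -312.2, 60.3]
tcp_rot: [-180.0, 0.0, 52.0]
ft_force: [-0.2, 0.5, -1.7]
finger_gap: 18.6
```

```bash
python3 - <<'E'
from h import *
togo(430.4,-312.2,61,52)
E
```

```text
t 14.1 pos [ 430.  -312.2   60.3] rpy [-180.    0.   52.] d mm [ 0.3  0.3 -0.7] rot rad [-0.     0.     0.001] qd 2.0 gap 18.6 F [-0.2  0.5 -1.7]
```

Emit:
{"method": "play_rows", "body": {
  "deltas": [
    [[0,0,0.001],[0,0,0],1],
    [[0,0,0.001],[0,0,0],1]
  ]
}}

```text
time: 14.35
tool_pos: [430.2, -312.5, 59.8]
tcp_rot: [-180.0, 0.0, 52.0]
ft_force: [-4.7, 2.5, 11.3]
finger_gap: 19.0
```

```bash
python3 - <<'E'
from h import *
togo(430.4,-312.2,61,52)
E
```

```text
t 14.35 pos [ 430.2 -312.5   59.8] rpy [-180.    0.   52.] d mm [ 0.4  0.  -1.2] rot rad [-0.  0.  0.] qd 0.2 gap 19.0 F [-4.7  2.5 11.3]
```

Emit:
{"method": "play_rows", "body": {
  "deltas": [
    [[0,0,0],[0,0,0],0.7],
    [[0,0,0],[0,0,0],0.5],
    [[0,0,0],[0,0,0],0.4],
    [[0,0,-0.03],[0,0,0],0.4],
    [[0,0,-0.05],[0,0,0],0.4],
    [[-0.04,0,-0.04],[0,0,0],0.4],
    [[-0.04,0,-0.03],[0,0,0],0.4],
    [[0,0,0],[0,0,0],0.4]
  ]
}}

```text
time: 15.35
tool_pos: [379.8, -376.8, 214.1]
tcp_rot: [-180.0, 0.1, 52.1]
ft_force: [0.3, 0.2, -0.4]
finger_gap: 51.0
```

```bash
python3 - <<'E'
from h import *
s,im,cm=look("w10"); print("sq lid on box",meas(im,cm,52,(429,-313)))
togo(591,-104,220,0)
E
```

```text
sq lid on box {'rect': array([ 429.4, -313.4]), 'mom': array([ 429.5, -313.4]), 'ab': array([70.5, 69.2]), 'ang': 142.1}
t 15.4 pos [ 380.  -375.2  212.3] rpy [-179.9   -0.    52.2] d mm [ 3.436e+02  3.000e-01 -7.700e+00] rot rad [-0.002  0.001  0.911] qd 2.7 gap 51.5 F [ 0.1  0.7 -0.7]
```

Emit:
{"method": "play_rows", "body": {
  "deltas": [
    [[0,0,-0.01],[0,0,0.182],0.4],
    [[0,0,0],[0,0,0.182],0.4],
    [[0,0,0],[0,0,0.182],0.4],
    [[0,0,0],[0,0,0.182],0.4],
    [[0,0,0],[0,0,0.182],0.4],
    [[0,0,0],[0,0,0],0.4]
  ]
}}

```text
time: 16.15
tool_pos: [380.8, -366.7, 212.0]
tcp_rot: [-179.1, 0.6, -1.3]
ft_force: [1.6, 0.1, 0.0]
finger_gap: 50.9
```

```bash
python3 - <<'E'
from h import *
togo(591,-104,220,0)
E
```

```text
t 16.15 pos [ 380.8 -366.7  212. ] rpy [-179.1    0.6   -1.3] d mm [ 204.3 -267.4   -6.1] rot rad [-0.015  0.01  -0.022] qd 3.0 gap 50.9 F [1.6 0.1 0. ]
```

The square lid is on, centred to within 0.2 mm of the box's measured centre and at the same angle. Next I'll view the oblong box.

Emit:
{"method": "play_rows", "body": {
  "deltas": [
    [[0.034,-0.045,0],[-0.015,0.01,-0.022],0.4],
    [[0.034,-0.045,0],[0,0,0],0.4],
    [[0.034,-0.045,0],[0,0,0],0.4],
    [[0.034,-0.045,0],[0,0,0],0.4],
    [[0.034,-0.045,0],[0,0,0],0.4],
    [[0.034,-0.042,0],[0,0,0],0.4],
    [[0,0,0],[0,0,0],0.4],
    [[0,0,0],[0,0,0],0.4]
  ]
}}

```text
time: 17.15
tool_pos: [585.7, -83.6, 203.5]
tcp_rot: [-179.7, 0.5, 2.4]
ft_force: [0.3, -0.6, 0.1]
finger_gap: 51.0
```

```bash
python3 - <<'E'
from h import *
s,im,cm=look("w11"); print(cm[2],"ob box",meas(im,cm,46,(672,-104)))
togo(596,124,220,0)
E
```

```text
[668.40100855 -81.01863747 345.37062937] ob box {'rect': array([ 673.1, -105.1]), 'mom': array([ 673.1, -105.1]), 'ab': array([104. ,  66.3]), 'ang': 56.7}
t 17.2 pos [585.6 -83.7 203.5] rpy [-179.7    0.5    2.3] d mm [  18.7 -207.2  -15.4] rot rad [-0.006  0.009  0.041] qd 1.4 gap 51.4 F [-1.1 -0.2  0.1]
```

Emit:
{"method": "play_rows", "body": {
  "deltas": [
    [[0.004,-0.041,-0.004],[0,0,0.041],0.4],
    [[0.004,-0.041,-0.004],[0,0,0],0.4],
    [[0.004,-0.041,-0.004],[0,0,0],0.4],
    [[0.004,-0.041,0],[0,0,0],0.4],
    [[0.003,-0.041,0],[0,0,0],0.4],
    [[0,0,0],[0,0,0],0.4],
    [[0,0,0],[0,0,0],0.4]
  ]
}}

```text
time: 18.08
tool_pos: [601.5, 116.5, 215.7]
tcp_rot: [-179.8, 0.6, -0.4]
ft_force: [-0.9, -0.5, 0.6]
finger_gap: 50.9
```

```bash
python3 - <<'E'
from h import *
s,im,cm=look("w12"); print(cm[2],"sm lid",meas(im,cm,14,(677,124)))
togo(539,283,220,0)
E
```

```text
[684.49813831 115.31676898 357.49046909] sm lid {'rect': array([676.5, 122.8]), 'mom': array([676.4, 122.9]), 'ab': array([67.8, 66.9]), 'ang': 89.6}
t 18.125 pos [601.5 116.4 215.8] rpy [-179.7    0.6   -0.4] d mm [ -63.7 -166.2   -2.8] rot rad [-0.004  0.011 -0.007] qd 0.4 gap 51.2 F [-0.7  0.   0.6]
```

Emit:
{"method": "play_rows", "body": {
  "deltas": [
    [[-0.016,-0.042,0],[0,0.011,0],0.4],
    [[-0.016,-0.042,0],[0,0,0],0.4],
    [[-0.016,-0.042,0],[0,0,0],0.4],
    [[-0.015,-0.04,0],[0,0,0],0.4],
    [[0,0,0],[0,0,0],0.4],
    [[0,0,0],[0,0,0],0.4]
  ]
}}

```text
time: 18.88
tool_pos: [541.1, 276.9, 216.5]
tcp_rot: [-179.9, -0.0, -1.1]
ft_force: [-0.2, -1.2, -0.5]
finger_gap: 51.3
```

```bash
python3 - <<'E'
from h import *
s,im,cm=look("w13"); print(cm[2],"sm box",meas(im,cm,46,(620,283)))
togo(335,308,220,0)
E
```

```text
[622.34687746 274.92326939 359.25107605] sm box {'rect': array([620. , 281.2]), 'mom': array([620.1, 281.1]), 'ab': array([65.3, 65. ]), 'ang': 88.9}
t 18.925 pos [541.2 276.8 216.5] rpy [-179.8   -0.    -1.1] d mm [-206.7  -27.2   -3.6] rot rad [-0.003 -0.001 -0.019] qd 0.3 gap 51.2 F [ 0.1  0.9 -0.6]
```

Emit:
{"method": "play_rows", "body": {
  "deltas": [
    [[-0.04,-0.006,0],[0,0,-0.019],0.4],
    [[-0.04,-0.005,0],[0,0,0],0.4],
    [[-0.04,-0.005,0],[0,0,0],0.4],
    [[-0.04,-0.005,0],[0,0,0],0.4],
    [[-0.04,-0.005,0],[0,0,0],0.4],
    [[0,0,0],[0,0,0],0.4],
    [[0,0,0],[0,0,0],0.4]
  ]
}}

```text
time: 19.8
tool_pos: [341.7, 296.1, 215.9]
tcp_rot: [-179.9, -0.2, -0.8]
ft_force: [-0.6, -0.5, 0.5]
finger_gap: 51.1
```

```bash
python3 - <<'E'
from h import *
s,im,cm=look("w14"); m=meas(im,cm,14,(416,308)); print(cm[2],"ob lid",m)
togo(*m["rect"],80,m["ang"]-180)
togo(*m["rect"],80,m["ang"])
print(s["joint_pos"])
E
```

```text
[422.61831623 294.55535891 358.81068866] ob lid {'rect': array([415.8, 306.1]), 'mom': array([415.6, 306.1]), 'ab': array([106.2,  68.7]), 'ang': 147.5}
t 19.85 pos [341.7 296.1 215.9] rpy [-1.799e+02 -1.000e-01 -8.000e-01] d mm [ 73.6 -10.8 136.1] rot rad [-0.003 -0.002  0.552] qd 0.9 gap 51.3 F [ 0.4 -0.4 -0.7]
t 19.85 pos [341.7 296.1 215.9] rpy [-1.799e+02 -1.000e-01 -8.000e-01] d mm [ 73.6 -10.8 136.1] rot rad [ 2.000e-03 -4.000e-03 -2.589e+00] qd 0.9 gap 51.3 F [ 0.4 -0.4 -0.7]
[ 3.43985935e+01 -1.59146567e+01  1.09107931e+02  1.70675383e-02
  8.66040883e+01  1.25229158e+02]
```

View pics/w14.png

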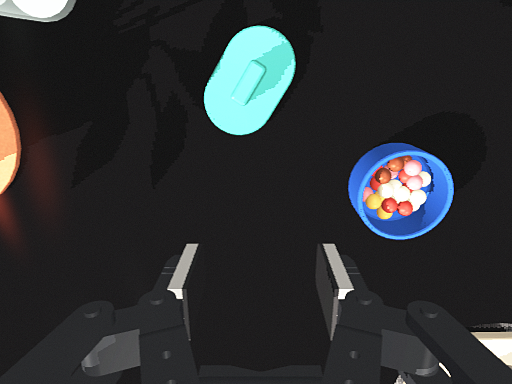

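The oblong lid is at (250,80) with its bar at 147.5°. The blue bowl is well clear of it. A yaw of −32.5° would put joint 6 out of range, so I'll turn to +147.5°.

Emit:
{"method": "play_rows", "body": {
  "deltas": [
    [[0,0,0],[0,0,-0.175],0.4],
    [[0,0,0],[0,0,-0.175],0.4],
    [[0,0,0],[0,0,-0.175],0.4],
    [[0,0,0],[0,0,-0.175],0.4],
    [[0,0,0],[0,0,-0.175],0.4],
    [[0,0,0],[0,0,-0.175],0.4],
    [[0,0,0],[0,0,-0.175],0.4],
    [[0,0,0],[0,0,-0.175],0.4]
  ]
}}

```text
time: 20.85
tool_pos: [350.8, 291.7, 215.3]
tcp_rot: [179.9, 0.0, 81.2]
ft_force: [0.6, -0.7, -0.2]
finger_gap: 51.0
```

Emit:
{"method": "play_rows", "body": {
  "deltas": [
    [[0,0,0],[0,0,-0.175],0.4],
    [[0,0,0],[0,0,-0.175],0.4],
    [[0,0,0],[0,0,-0.175],0.4],
    [[0,0,0],[0,0,-0.175],0.4],
    [[0,0,0],[0,0,-0.175],0.4],
    [[0,0,0],[0,0,-0.175],0.4],
    [[0,0,0],[0,0,0],0.4],
    [[0,0,0],[0,0,0],0.4]
  ]
}}

```text
time: 21.85
tool_pos: [359.4, 287.4, 214.2]
tcp_rot: [-179.9, 0.1, 142.4]
ft_force: [-0.4, -0.1, -0.1]
finger_gap: 50.9
```

```bash
python3 - <<'E'
from h import *
togo(415.8,306.1,80,147.5)
E
```

```text
t 21.85 pos [359.4 287.4 214.2] rpy [-1.799e+02  1.000e-01  1.424e+02] d mm [-33.   49.5 134.2] rot rad [-0.002  0.002 -0.089] qd 0.6 gap 50.9 F [-0.4 -0.1 -0.1]
```

Emit:
{"method": "play_rows", "body": {
  "deltas": [
    [[-0.012,0.016,0.035],[0,0,-0.089],0.4],
    [[-0.009,0.017,0.035],[0,0,0],0.4],
    [[-0.009,0.017,0.035],[0,0,0],0.4],
    [[0,0,0.02],[0,0,0],0.4],
    [[0,0,0],[0,0,0],0.4],
    [[0,0,0],[0,0,0],0.4]
  ]
}}

```text
time: 22.6
tool_pos: [417.0, 312.1, 87.7]
tcp_rot: [179.9, 0.2, 146.5]
ft_force: [-0.5, 0.4, 0.1]
finger_gap: 51.6
```

```bash
python3 - <<'E'
from h import *
togo(415.8,306.1,21,147.5)
E
```

```text
t 22.6 pos [417.  312.1  87.7] rpy [179.9   0.2 146.5] d mm [-2.  -5.8 66.7] rot rad [ 0.001  0.004 -0.017] qd 0.7 gap 51.6 F [-0.5  0.4  0.1]
```

Emit:
{"method": "play_rows", "body": {
  "deltas": [
    [[-0.002,-0.006,0.02],[0,0.004,-0.017],0.4],
    [[0,0,0.018],[0,0,0],0.4],
    [[0,0,0.016],[0,0,0],0.4],
    [[0,0,0.009],[0,0,0],0.4],
    [[0,0,0],[0,0,0],0.4]
  ]
}}

```text
time: 23.22
tool_pos: [416.0, 305.9, 22.0]
tcp_rot: [179.8, 0.1, 147.5]
ft_force: [-0.2, -0.1, 0.6]
finger_gap: 51.0
```

```bash
python3 - <<'E'
from h import *
togo(415.8,306.1,21,147.5)
s,im,cm=look("w15"); print(proj([415.8,306.1,42],cm))
E
```

```text
t 23.225 pos [416.  305.9  22. ] rpy [1.798e+02 1.000e-01 1.475e+02] d mm [0.3 0.1 1. ] rot rad [0.004 0.001 0.   ] qd 0.2 gap 51.0 F [-0.2 -0.1  0.6]
[261.01466302 280.97010482]
```

View pics/w15.png

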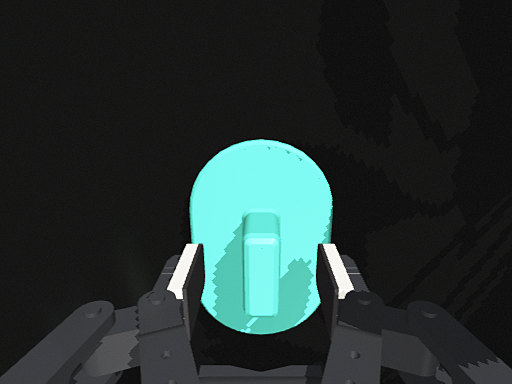

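The bar runs upright between the jaws at column 261, with its top centre at about row 277, against a predicted (261,281). I'll close on it.

Emit:
{"method": "play_rows", "body": {
  "deltas": [
    [[0,0,0],[0,0,0],0.6],
    [[0,0,0],[0,0,0],1],
    [[0,0,0],[0,0,0],1],
    [[0,0,0],[0,0,0],1],
    [[0,0,0],[0,0,0],1],
    [[0,0,0],[0,0,0],1]
  ]
}}

```text
time: 24.02
tool_pos: [417.2, 306.7, 23.9]
tcp_rot: [179.6, 0.1, 147.5]
ft_force: [0.9, 0.2, -1.3]
finger_gap: 14.8
```

```bash
python3 - <<'E'
from h import *
togo(415.8,306.1,21,147.5)
E
```

```text
t 24.025 pos [417.2 306.7  23.9] rpy [1.796e+02 1.000e-01 1.475e+02] d mm [ 0.8 -1.3  2.9] rot rad [0.006 0.002 0.   ] qd 0.1 gap 14.8 F [ 0.9  0.2 -1.3]
```

Emit:
{"method": "play_rows", "body": {
  "deltas": [
    [[0,0,-0.03],[0,0,0],1],
    [[0,0,-0.05],[0,0,0],1],
    [[0,0,-0.02],[0,0,0],1],
    [[0,0,0],[0,0,0],1]
  ]
}}

```text
time: 24.52
tool_pos: [415.6, 305.7, 125.4]
tcp_rot: [179.8, 0.1, 147.5]
ft_force: [0.2, 0.2, -0.8]
finger_gap: 14.7
```

```bash
python3 - <<'E'
from h import *
togo(673.1,-105.1,120,147.5)
E
```

```text
t 24.525 pos [415.6 305.7 125.4] rpy [1.798e+02 1.000e-01 1.475e+02] d mm [-437.8 -208.3    5.1] rot rad [0.004 0.001 0.   ] qd 0.7 gap 14.7 F [ 0.2  0.2 -0.8]
```

Emit:
{"method": "play_rows", "body": {
  "deltas": [
    [[-0.025,-0.012,0],[0,0,0],1],
    [[-0.05,-0.024,0],[0,0,0],1],
    [[-0.05,-0.024,0],[0,0,0],1],
    [[-0.05,-0.024,0],[0,0,0],1],
    [[-0.05,-0.024,0],[0,0,0],1],
    [[-0.05,-0.024,0],[0,0,0],1],
    [[-0.05,-0.024,0],[0,0,0],1],
    [[-0.05,-0.024,0],[0,0,0],1]
  ]
}}

```text
time: 25.52
tool_pos: [635.4, -54.4, 110.9]
tcp_rot: [-179.9, -0.6, 147.9]
ft_force: [1.9, 0.2, -1.3]
finger_gap: 14.9
```

Emit:
{"method": "play_rows", "body": {
  "deltas": [
    [[-0.04,-0.016,0],[0,0,0],1],
    [[0,0,0],[0,0,0.175],1],
    [[0,0,0],[0,0,0.175],1],
    [[0,0,0],[0,0,0.175],1],
    [[0,0,0],[0,0,0.175],1],
    [[0,0,0],[0,0,0.175],1],
    [[0,0,0],[0,0,0.175],1],
    [[0,0,0],[0,0,0.175],1]
  ]
}}

```text
time: 26.52
tool_pos: [654.7, -95.0, 90.1]
tcp_rot: [-178.2, 0.0, 75.2]
ft_force: [-0.4, -0.1, -1.1]
finger_gap: 15.1
```

```bash
python3 - <<'E'
from h import *
togo(672.7,-105.8,90,56.7)
E
```

```text
t 26.525 pos [654.7 -95.   90.1] rpy [-178.2    0.    75.2] d mm [-5.8 20.2 -0.6] rot rad [-0.032  0.006  0.322] qd 82.4 gap 15.1 F [-0.4 -0.1 -1.1]
```

Emit:
{"method": "play_rows", "body": {
  "deltas": [
    [[-0.004,0.01,-0.005],[-0.032,0.006,0.17],1],
    [[0,0,0],[0,0,0.11],1],
    [[0,0,0],[0,0,0],1],
    [[0,0,0],[0,0,0],1]
  ]
}}

```text
time: 27.02
tool_pos: [659.9, -100.7, 86.4]
tcp_rot: [-179.5, 0.0, 58.7]
ft_force: [-0.0, -0.5, -1.9]
finger_gap: 14.5
```

```bash
python3 - <<'E'
from h import *
togo(672.7,-105.8,80,56.7)
E
```

```text
t 27.025 pos [ 659.9 -100.7   86.4] rpy [-179.5    0.    58.7] d mm [ 2.3 13.6  6.3] rot rad [-0.009  0.     0.035] qd 0.7 gap 14.5 F [-0.  -0.5 -1.9]
```

Emit:
{"method": "play_rows", "body": {
  "deltas": [
    [[0.002,0.0135,0.004],[-0.009,0,0.035],1],
    [[0,0,0],[0,0,0],1]
  ]
}}

```text
time: 27.28
tool_pos: [673.0, -106.3, 81.1]
tcp_rot: [-180.0, 0.0, 56.7]
ft_force: [0.6, 0.2, -1.5]
finger_gap: 14.9
```

```bash
python3 - <<'E'
from h import *
togo(672.7,-105.8,62,56.7)
look("w16")
E
```

```text
t 27.275 pos [ 673.  -106.3   81.1] rpy [-180.     0.    56.7] d mm [ 0.3 -0.5 19.1] rot rad [-0.     0.001 -0.   ] qd 1.0 gap 14.9 F [ 0.6  0.2 -1.5]
```

View pics/w16.png

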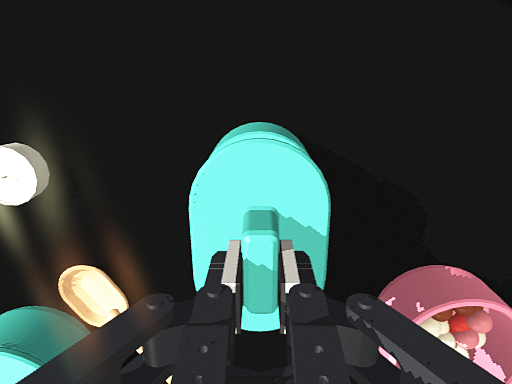

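The oblong lid is aligned over its box, both centred on about column 260. The pink bowl lies lower and clear of the fingers. I'll lower it.

Emit:
{"method": "play_rows", "body": {
  "deltas": [
    [[0,-0.0005,0.008],[0,0,0],1],
    [[0,0,0.005],[0,0,0],1],
    [[0,0,0.003],[0,0,0],1],
    [[0,0,0.002],[0,0,0],1]
  ]
}}

```text
time: 27.82
tool_pos: [672.1, -105.6, 61.9]
tcp_rot: [-179.9, 0.0, 56.8]
ft_force: [0.1, 1.1, 1.3]
finger_gap: 14.4
```

Emit:
{"method": "play_rows", "body": {
  "deltas": [
    [[0,0,0.001],[0,0,0],1],
    [[0,0,0.001],[0,0,0],1]
  ]
}}

```text
time: 28.08
tool_pos: [672.8, -105.9, 61.8]
tcp_rot: [180.0, 0.0, 56.8]
ft_force: [-2.9, -0.3, 5.2]
finger_gap: 14.8
```

```bash
python3 - <<'E'
from h import *
togo(672.7,-105.8,62,56.7)
E
```

```text
t 28.075 pos [ 672.8 -105.9   61.8] rpy [180.    0.   56.8] d mm [ 0.  -0.1 -0.2] rot rad [0.001 0.    0.001] qd 0.5 gap 14.8 F [-2.9 -0.3  5.2]
```

Emit:
{"method": "play_rows", "body": {
  "deltas": [
    [[0,0,0],[0,0,0],0.7],
    [[0,0,0],[0,0,0],0.5],
    [[0,0,0],[0,0,0],0.4],
    [[0,0,-0.03],[0,0,0],0.4],
    [[0,0,-0.05],[0,0,0],0.4],
    [[-0.04,0,-0.04],[0,0,0],0.4],
    [[-0.04,0,-0.03],[0,0,0],0.4],
    [[0,0,0],[0,0,0],0.4]
  ]
}}

```text
time: 29.08
tool_pos: [627.7, -173.9, 214.8]
tcp_rot: [-180.0, 0.1, 56.9]
ft_force: [0.2, -0.1, 0.0]
finger_gap: 51.3
```

```bash
python3 - <<'E'
from h import *
s,im,cm=look("w17"); print("ob lid on box",meas(im,cm,52,(673,-105)))
togo(676.5,122.8,90,56.7)
E
```

```text
ob lid on box {'rect': array([ 673.1, -105.2]), 'mom': array([ 673. , -105.3]), 'ab': array([104.7,  68.7]), 'ang': 56.8}
t 29.125 pos [ 627.6 -172.4  212.9] rpy [-1.798e+02  1.000e-01  5.690e+01] d mm [ 274.2 -119.8  122.8] rot rad [-0.003  0.001  0.004] qd 2.2 gap 51.0 F [0.6 0.2 0.4]
```

The oblong lid is on, within 0.2 mm and 0.1° of the box's measured pose. Now the small lid.

Emit:
{"method": "play_rows", "body": {
  "deltas": [
    [[0.045,-0.02,0],[0,0,0],0.4],
    [[0.045,-0.02,0],[0,0,0],0.4],
    [[0.046,-0.02,0.015],[0,0,0],0.4],
    [[0.046,-0.02,0.03],[0,0,0],0.4],
    [[0.046,-0.02,0.03],[0,0,0],0.4],
    [[0.046,-0.02,0.03],[0,0,0],0.4],
    [[0,0,0],[0,0,0],0.4],
    [[0,0,0],[0,0,0],0.4]
  ]
}}

```text
time: 30.12
tool_pos: [671.5, 139.8, 90.2]
tcp_rot: [-179.0, 0.5, 57.1]
ft_force: [0.6, 0.2, -0.0]
finger_gap: 51.8
```

```bash
python3 - <<'E'
from h import *
togo(676.5,122.8,60,56.7)
E
```

```text
t 30.125 pos [671.5 139.8  90.2] rpy [-179.     0.5   57.1] d mm [-11.3  14.   30.1] rot rad [-0.017  0.009  0.008] qd 1.8 gap 51.8 F [ 0.6  0.2 -0. ]
```

Emit:
{"method": "play_rows", "body": {
  "deltas": [
    [[-0.011,0.014,0.02],[-0.017,0.009,0.008],0.4],
    [[0,0,0],[0,0,0],0.4]
  ]
}}

```text
time: 30.38
tool_pos: [676.9, 121.9, 69.9]
tcp_rot: [-180.0, -0.0, 56.6]
ft_force: [1.1, -0.4, -0.4]
finger_gap: 51.6
```

```bash
python3 - <<'E'
from h import *
togo(676.5,122.8,21,56.7)
E
```

```text
t 30.375 pos [676.9 121.9  69.9] rpy [-180.    -0.    56.6] d mm [ 0.5 -0.8 48.9] rot rad [-0.    -0.    -0.001] qd 2.7 gap 51.6 F [ 1.1 -0.4 -0.4]
```

Emit:
{"method": "play_rows", "body": {
  "deltas": [
    [[0,-0.001,0.018],[0,0,0],0.4],
    [[0,0,0.018],[0,0,0],0.4],
    [[0,0,0.01],[0,0,0],0.4],
    [[0,0,0],[0,0,0],0.4]
  ]
}}

```text
time: 30.88
tool_pos: [677.0, 122.3, 23.0]
tcp_rot: [180.0, -0.1, 56.5]
ft_force: [-0.4, 0.1, -0.5]
finger_gap: 51.3
```

```bash
python3 - <<'E'
from h import *
togo(676.5,122.8,21,56.7)
E
```

```text
t 30.875 pos [677.  122.3  23. ] rpy [ 1.80e+02 -1.00e-01  5.65e+01] d mm [ 0.2 -0.7  2. ] rot rad [ 0.001 -0.002 -0.003] qd 0.5 gap 51.3 F [-0.4  0.1 -0.5]
```

Emit:
{"method": "play_rows", "body": {
  "deltas": [
    [[0,-0.001,0.002],[0,0,0],0.6],
    [[0,0,0],[0,0,0],1],
    [[0,0,0],[0,0,0],1],
    [[0,0,0],[0,0,0],1],
    [[0,0,0],[0,0,0],1],
    [[0,0,0],[0,0,0],1]
  ]
}}

```text
time: 31.62
tool_pos: [677.2, 123.3, 22.5]
tcp_rot: [179.9, -0.2, 56.6]
ft_force: [0.9, 0.6, -0.7]
finger_gap: 16.2
```

```bash
python3 - <<'E'
from h import *
togo(676.5,122.8,21,56.7)
E
```

```text
t 31.625 pos [677.2 123.3  22.5] rpy [179.9  -0.2  56.6] d mm [-0.8 -0.3  1.5] rot rad [ 0.003 -0.004 -0.002] qd 0.2 gap 16.2 F [ 0.9  0.6 -0.7]
```

Emit:
{"method": "play_rows", "body": {
  "deltas": [
    [[0,0,-0.03],[0,0,0],1],
    [[0,0,-0.05],[0,0,0],1],
    [[0,0,-0.02],[0,0,0],1],
    [[0,0,0],[0,0,0],1]
  ]
}}

```text
time: 32.12
tool_pos: [675.6, 122.9, 122.8]
tcp_rot: [180.0, -0.1, 56.5]
ft_force: [0.6, -0.5, -0.5]
finger_gap: 16.0
```

```bash
python3 - <<'E'
from h import *
togo(620,281.2,100,56.7)
E
```

```text
t 32.125 pos [675.6 122.9 122.8] rpy [ 1.80e+02 -1.00e-01  5.65e+01] d mm [ 101.4 -133.6   23. ] rot rad [ 0.    -0.002 -0.003] qd 0.7 gap 16.0 F [ 0.6 -0.5 -0.5]
```

Emit:
{"method": "play_rows", "body": {
  "deltas": [
    [[0.025,-0.033,0],[0,0,0],1],
    [[0.025,-0.033,0],[0,0,0],1],
    [[0.025,-0.033,0.01],[0,0,0],1],
    [[0.024,-0.032,0.01],[0,0,0],1],
    [[0,0,0],[0,0,0],1],
    [[0,0,0],[0,0,0],1]
  ]
}}

```text
time: 32.88
tool_pos: [613.8, 279.0, 88.3]
tcp_rot: [-179.5, 0.6, 56.4]
ft_force: [1.0, 0.2, -1.6]
finger_gap: 16.2
```

```bash
python3 - <<'E'
from h import *
togo(620.4,281.8,80,56.7)
E
```

```text
t 32.875 pos [613.8 279.   88.3] rpy [-179.5    0.6   56.4] d mm [6.  4.  8.2] rot rad [-0.009  0.011 -0.005] qd 1.0 gap 16.2 F [ 1.   0.2 -1.6]
```

Emit:
{"method": "play_rows", "body": {
  "deltas": [
    [[0.006,0.004,0.007],[-0.009,0.011,-0.005],1],
    [[0,0,0],[0,0,0],1]
  ]
}}

```text
time: 33.12
tool_pos: [621.0, 279.9, 79.4]
tcp_rot: [-180.0, 0.0, 56.6]
ft_force: [0.7, -0.4, -1.1]
finger_gap: 16.7
```

```bash
python3 - <<'E'
from h import *
togo(620.4,281.8,60.5,56.7)
look("w18")
E
```

```text
t 33.125 pos [621.  279.9  79.4] rpy [-180.     0.    56.6] d mm [ 1.2 -1.5 18.9] rot rad [-0.     0.    -0.001] qd 0.5 gap 16.7 F [ 0.7 -0.4 -1.1]
```

View pics/w18.png

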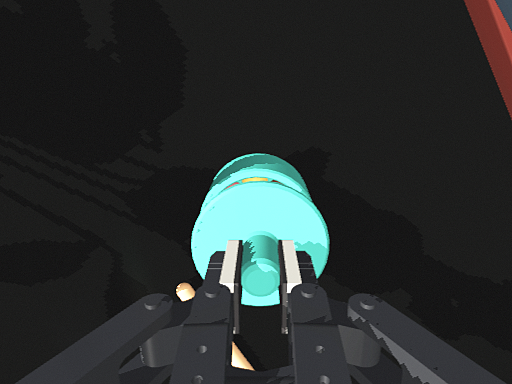

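The small lid is level, and its box at column 260 is in line with it. I'll lower it.

Emit:
{"method": "play_rows", "body": {
  "deltas": [
    [[0.001,-0.0015,0.008],[0,0,0],1],
    [[0,0,0.005],[0,0,0],1],
    [[0,0,0.003],[0,0,0],1],
    [[0,0,0.002],[0,0,0],1]
  ]
}}

```text
time: 33.67
tool_pos: [621.3, 280.8, 61.5]
tcp_rot: [180.0, -0.1, 56.5]
ft_force: [0.0, -0.7, -1.2]
finger_gap: 15.8
```

Emit:
{"method": "play_rows", "body": {
  "deltas": [
    [[0,0,0.001],[0,0,0],1],
    [[0,0,0.001],[0,0,0],1]
  ]
}}

```text
time: 33.92
tool_pos: [621.4, 280.9, 59.6]
tcp_rot: [179.9, -0.1, 56.5]
ft_force: [-1.3, -0.3, 5.9]
finger_gap: 16.2
```

```bash
python3 - <<'E'
from h import *
togo(620.4,281.8,60.5,56.7)
E
```

```text
t 33.925 pos [621.4 280.9  59.6] rpy [ 1.799e+02 -1.000e-01  5.650e+01] d mm [ 0.2 -1.4 -0.9] rot rad [ 0.001 -0.001 -0.003] qd 0.2 gap 16.2 F [-1.3 -0.3  5.9]
```

Emit:
{"method": "play_rows", "body": {
  "deltas": [
    [[0,0,0],[0,0,0],0.7],
    [[0,0,0],[0,0,0],0.5],
    [[0,0,0],[0,0,0],0.4],
    [[0,0,-0.03],[0,0,0],0.4],
    [[0,0,-0.05],[0,0,0],0.4],
    [[-0.04,0,-0.04],[0,0,0],0.4],
    [[-0.04,0,-0.03],[0,0,0],0.4],
    [[0,0,0],[0,0,0],0.4]
  ]
}}

```text
time: 34.92
tool_pos: [576.2, 212.7, 214.1]
tcp_rot: [179.9, -0.0, 56.6]
ft_force: [0.0, 0.3, -0.5]
finger_gap: 51.0
```

```bash
python3 - <<'E'
from h import *
s,im,cm=look("w19"); print("sm lid on box",meas(im,cm,52,(620,281)))
togo(0,0,0,0)
im=eyes.snapshot("side"); cv2.imwrite("pics/side1.png",cv2.resize(im[90:330,150:360,::-1],None,fx=2.5,fy=2.5,interpolation=cv2.INTER_CUBIC))
E
```

```text
sm lid on box {'rect': array([621.4, 280.8]), 'mom': array([621.3, 280.7]), 'ab': array([67.6, 67.5]), 'ang': 56.5}
t 34.975 pos [575.9 213.5 212.3] rpy [180.    0.   56.6] d mm [-495.2 -363.4  212.4] rot rad [0.    0.    0.988] qd 3.3 gap 51.1 F [ 0.5 -0.3 -0.4]
```

View pics/side1.png

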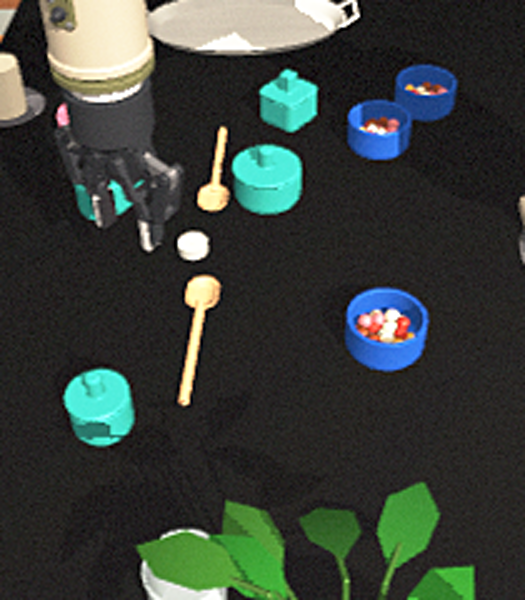

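The side view shows the square (289,100), large (267,178) and small (99,405) boxes closed and level. The oblong one is hidden behind the gripper, but I measured it after release. I'll hold still, then hand in.

Emit:
{"method": "play_rows", "body": {
  "deltas": [
    [[0,0,0],[0,0,0],0.4],
    [[0,0,0],[0,0,0],0.4],
    [[0,0,0],[0,0,0],0.4]
  ]
}}

```text
time: 35.4
tool_pos: [574.2, 215.3, 206.0]
tcp_rot: [-179.6, 0.4, 56.7]
ft_force: [-0.6, 0.2, 0.1]
finger_gap: 50.9
```

```bash
python3 -c "
from bench import r
print(r.hand_in())"
```

```text
the job is handed in; nothing more can be done
None
```

All four lids are back on their own boxes and released, and I handed the job in at about 35 s of the 120 s allowed. The hand-in gave no verdict.

I lowered each lid to light contact (5 to 12 N) before letting go, and each touched down within about 1 mm of the height expected for a seated lid. After each release I measured the lid from above with the wrist camera:

| Lid | Off its box's centre | Off its box's angle |
|---|---|---|
| Large | about 1.5 mm | round, not needed |
| Square | 0.1 mm | 0.1° |
| Oblong | 0.1 mm | 0.1° |
| Small | about 1.5 mm | round, not needed |

- **Disagreements:** my first measurement of the square lid was about 8 mm out, because the arm was still moving when I read its pose. I measured it again before grasping. No check failed after that.
- **Less certain:** the last side view shows the large, square and small boxes closed and level, but the gripper hid the oblong box. Its seating rests on the contact height and the view from above.
- **Boxes and tumbler:** I did not measure the boxes again once their lids were on. The lids' final positions match where the boxes were at first. The arm never came close to the tumbler, and I did not measure that either.

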